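# Third hand for a coin acceptor

### The job

Swing the keeper arm of the coin-meter chassis fully out of the way, then fetch the coin acceptor, set it down in the chassis between the two side rails with its flanged end towards the sprung pad, and press it squarely against the pad with a steady push of about 10 newtons. Your program finishes while still holding it there with that push, so that a colleague can put the screws in: do not let go or ease off. Press gently, never with more than twice that force on the pad, and leave the other things on the bench where they are.

Things in the scene. Friction and masses are not known exactly. Their poses are not given: they have to be found in the camera images.
- chassis: Coin-meter chassis, fixed, place and yaw vary: aluminium base plate 210 x 170 x 8 mm, an upright plate 66 mm high along its far edge. Origin on the bench under its middle; x points from the open mouth to the pad (pushing direction), z up. Two side rails, 8 mm thick, tops 18 mm above the bench, inner faces at y = +-34 mm, run from x = -65 to +35 mm; the seat between them is open above and at -x.
- seat (a point): Middle of the lower edge of the pad's front face when the pad is not pressed, on the top of the base plate (8 mm above the bench), at x = +45 mm, y = 0 of the chassis; axes parallel to the chassis (x = pushing direction).
- pad (a joint): The sprung pad: a black plate 62 mm wide and 8 mm thick, from 2 to 46 mm above the base plate, that slides back along the chassis' x. Value = how far it has been pushed in, m: 0 at rest, 0.030 at its hard stop. Spring of 800 N/m with no preload: 10 N pushes it in 12.5 mm.
- keeper (a joint): Keeper arm: flat steel bar 12 mm wide, 124 mm long, swinging level 28 to 36 mm above the bench about the hinge post. In rad: 0 = shut, lying across the seat along the chassis' -y; opens clockwise seen from above (tip goes to the chassis' -x, then +y) to a stop at 2.3 = fully open. Starts at 0 to 0.3. Stays where left; light friction (0.5 N at the knob).
- keeper_grip (a point): Centre of the upper part of the upright round knob at the keeper arm's end: steel, 14 mm diameter, its top 64 mm above the bench; it stands free above the bar from 36 mm up. This point is 52 mm above the bench, 124 mm from the hinge axis.
- keeper_hinge (a point): Point on the keeper arm's upright hinge axis (x = -30, y = +62 mm of the chassis), 32 mm above the bench; hub 20 mm in diameter, top 40 mm above the bench.
- acceptor_center (a point): Centre (30 mm above the underside) of the loose coin acceptor, an upright steel block on the bench: 66 mm long along its x, 60 mm high, about 0.3 kg. Its body is 44 mm wide (y); the last 6 mm at its +x end is a flange 56 mm wide. The other end has a black coin-slot plate. Its x axis starts within 0.6 rad of the world's x. Its place may be swapped with the lock body's.
- acceptor_face (a point): Centre of the flat front face of the acceptor's flange, which goes against the pad: 33 mm from the centre along the acceptor's +x, 30 mm above its underside.
- lock_body: Leave alone: round steel lock body, 48 mm diameter, 48 mm high with a brass barrel on top; origin at its underside.
- coin_box: Leave alone: open steel coin box 100 x 150 x 55 mm; origin at its underside.
- soap: Leave alone: detergent bottle, 76 mm diameter, 200 mm high; origin at its underside.
- mug: Leave alone: white mug, 80 mm diameter, 95 mm high; origin at its underside.
- driver: Leave alone: screwdriver 190 mm long, lying on the bench on the robot's left; handle to its -x.
- dial: Leave alone: spare black dial, 56 mm diameter, 24 mm high; origin at its underside.
- screw_tray: Leave alone: divided grey screw tray 110 x 90 x 28 mm; origin at its underside.
Things that resemble listed ones, but are neither listed nor needed, are in the scene too. Leave any turquoise look-alike of the part that bears acceptor_center alone.

How it is judged:
On the way, in this order (a step that is already met when the one before it is completed fails the run):
1. the keeper arm is swung open while the acceptor is still out of the chassis (value of joint keeper above 1.9 rad and horizontal distance between acceptor_center and seat above 0.1 m), for 0.2 s.
2. the acceptor, held, presses squarely on the pad within the force band (contact force between acceptor and pad between 6 and 15 N and contact force between any of the fingers, the arm and acceptor above 1 N and y of acceptor_center in the frame of seat between -0.008 and 0.008 m and z of acceptor_center in the frame of seat below 0.036 m and x of acceptor_face in the frame of seat between 0 and 0.024 m and angle between the x axis of acceptor_center and the x axis of seat, either way round below 0.1 rad and angle between acceptor_center's own z axis and vertical below 0.1 rad and contact force between acceptor and keeper below 0.1 N and value of joint keeper above 1.9 rad), for 0.5 s.
At the end, for the whole second after the job is handed in: Through the last second the robot, touching the acceptor, presses it on the pad with 6 to 15 N; it sits in the seat flange first, within 8 mm of its middle line and 6 mm of the base plate, upright and square within 0.1 rad; the keeper arm is open beyond 1.9 rad, off the acceptor (all of step 2); the arm keeps its last pose, push and grip.
It fails at once if the pad is pushed with more than 22 N (contact force between acceptor and pad above 22 N).
It fails at once if something else on the bench is moved by more than 30 mm (distance of any of lock_body, coin_box, soap, mug, driver, dial, screw_tray from where it was at the start of the episode above 0.03 m).
It also fails if it takes over 61 s, if anything falls off the work surface, if the arm or the gripper's body presses on something with over 40 N, if the wrist force passes 120 N, or if a joint passes its speed limit or range.

### The arm

A 7-joint arm with a two-finger parallel gripper is mounted at the origin on the work surface. World frame = base frame: x ahead of the robot, y to its left, z up, the work surface at z = 0. Lengths are in m, angles in rad, forces in N, time in s.
With the tool pointing down it reaches from about 0.4 to 0.85 m from the base axis. Payload 10.4 kg.
Tool frame: the origin (TCP) lies midway between the tips of the shut fingers; the grasp point (between the pads) lies 19 mm behind it; z points along the fingers, y is the line along which they close (so a half turn about z gives the same grasp; the last joint's range is limited). The gripper opens to 87 mm and grips with 3 to 60 N. Pads are 19 mm wide; open, the fingers measure 117 mm over their backs; the gripper's body (75 mm by 190 mm) begins 51 mm behind the grasp point.
Start: joints at [1.277, 0.332, -0.065, 1.46, 0.022, 1.35, -0.088], TCP at [0.167, -0.602, 0.223] pointing down, gripper open.
Joint ranges: [-2.6, 2.6], [-0.5, 2.12], [-1.47, 1.34], [0.16, 2.42], [-1.27, 4.41], [0.06, 2.06], [-2.6, 2.6]. Speed limits (rad/s): [2.22, 2.22, 2.79, 2.79, 3.14, 3.14, 3.14].

### API

Orientations are given as a unit quaternion [x, y, z, w].
In Python, from bench import r gives the robot as it stands.
- The arm moves only by the tool carry_out, never from a script. Its argument "steps" is a list that holds one entry, the list of rows, each a list of 6 numbers: the shift along the tool's x, y, z in cm, then the turn, a rotation vector about the tool's x, y, z in rad. In form: [[[dx, dy, dz, wx, wy, wz], ...]]. A call has 1 to 20 rows; each row is the pose to reach, as a shift and turn from the pose commanded when the call began, along the tool's axes at that moment; what a row does not reach only later rows make up. A row lasts 1/12 s, in which the tool goes at most 41.7 mm and 7.16 degrees, less where a joint would pass 70% of its speed; a pose out of reach is approached as far as the arm can. A call with a gripper value outside its range is refused whole. "hand" is the closure, from -1 (fully open) to 1 (shut), set as the call begins (left out, the last holds). The fingers move at their own pace and stop on an object; "squeeze" is the grip in N (left out, the last holds). Time passes only in rows, so rows that repeat a pose let the fingers close. It gives the time, the measured TCP pose, the force, the opening and the grip force at its end, in the units of the state.
- r.read_state(): the state, without advancing time (a new reading comes with each control period).
- r.camera(name): name is "scene" or "top" or "wrist"; returns the picture (480x640x3 uint8, red, green, blue); there is no depth.
- r.camera_params(name): a dict with "fx", "fy", "cx", "cy" (pixels), "view" (4x4, takes a point from world to camera coordinates). Camera axes: x right, y up, looking along -z (the intrinsics and any distortion apply to the point x, -y, -z); pixel columns grow to the right and rows downward; lengths in m; the calibration is good to about 2 mm. A picture is of the moment at which its call begins: read the wrist's pose just before it. camera_params takes no time and is no camera call; for the wrist camera it gives the pose at the moment of the call.
- r.close_job(): hands the job in; it is judged then, once.
The state is a dict: "time": time; "joint_positions": joint angles; "joint_vel": joint speeds; "joint_torque": joint torques, N m; "ee_pos": TCP position; "eef_rot": TCP orientation; "ft_force": force on the tool from outside, world axes, zero at the start; "torque": the same for the moment, N m; "width": finger opening in m; "grip_force": force on a finger pad.
Only numpy, scipy, OpenCV 4.12 (cv2) and the standard library are available. Lean on these libraries where they do the work, as an engineer would, in place of code of your own. Each camera call takes 0.05 s, during which the arm holds its last target. There are 200 camera calls.

## Working session

There is one attempt and no reset: what is moved stays moved. The work goes in short steps, Python scripts to look and compute and a tool call to move; the robot and the scene stay as the last step left them, time stands still between calls to the robot, and variables do not carry over. Pictures are saved under pics/ and viewed, at most 10 in all, crops included, and the job is handed in when it is done.

Besides the shell and the picture viewer there is one more tool, called as name(argument=value, ...) on one line, values as JSON. carry_out: Moves the arm, as the interface text tells. Its arguments: {"type":"object","properties":{"steps":{"type":"array","items":{"type":"array","items":{"type":"array","items":{"type":"number"}}}},"hand":{"type":"number"},"squeeze":{"type":"number"}},"required":["steps"]}

```bash
ls; mkdir -p pics
python3 - <<'E'
from bench import r
import cv2,numpy as np
s=r.read_state();print(s)
for n in("top","scene"):
    im=r.camera(n);cv2.imwrite(f"pics/{n}0.png",im[:,:,::-1]);p=r.camera_params(n);print(n,p)
E
```

```text
pics
{'time': 0.0, 'joint_positions': array([ 1.27742673,  0.33289012, -0.06473391,  1.46092485,  0.02155701,
        1.34990114, -0.08852152]), 'joint_vel': array([ 9.39914567e-04, -6.21247203e-04,  4.95942376e-04,  1.14625938e-03,
        1.61516878e-03,  1.91737612e-05,  1.06607101e-03]), 'joint_torque': array([-9.63997009e-04, -6.23276854e+01,  2.46131024e-02, -3.89900243e+01,
       -6.12559961e-02,  4.00157191e-02,  1.26593654e-04]), 'ee_pos': array([ 0.16709634, -0.60185047,  0.22175048]), 'eef_rot': array([ 9.90847748e-01,  1.34982329e-01, -1.02780537e-04, -7.07808448e-04]), 'ft_force': array([0.84036887, 0.38629895, 0.4871065 ]), 'torque': array([-0.0156169 , -0.0302667 , -0.03011728]), 'grip_force': 0.0, 'width': 0.08700401242085999}
top {'fx': 542.9223837844924, 'fy': 542.9223837844924, 'cx': 322.8232909374048, 'cy': 251.02090872138237, 'view': array([[ 0.00601093, -0.99992729, -0.01045352, -0.01494881],
       [ 0.98112648,  0.0038768 ,  0.19332821, -0.57055485],
       [-0.19327363, -0.01141831,  0.98107845, -1.17923442],
       [ 0.        ,  0.        ,  0.        ,  1.        ]])}
scene {'fx': 438.2549186195736, 'fy': 438.2549186195736, 'cx': 321.78316137693133, 'cy': 234.8576115703089, 'view': array([[-0.68699904,  0.726383  , -0.02000129,  0.40508562],
       [-0.57381536, -0.52540462,  0.62824033,  0.28390716],
       [ 0.44583433,  0.44307755,  0.7777622 , -1.3131244 ],
       [ 0.        ,  0.        ,  0.        ,  1.        ]])}
```

View pics/top0.png

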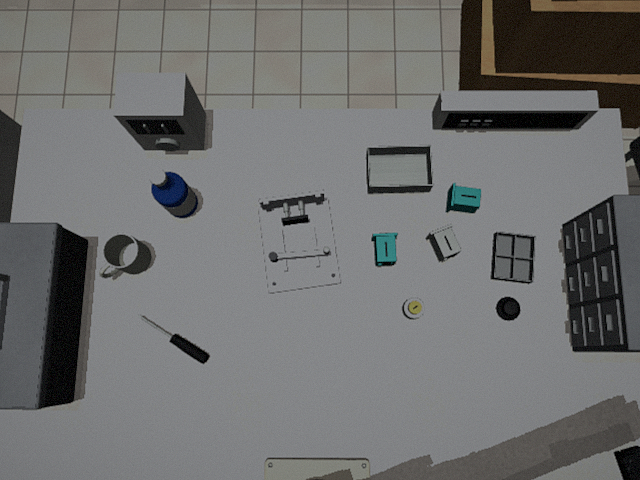

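View pics/scene0.png

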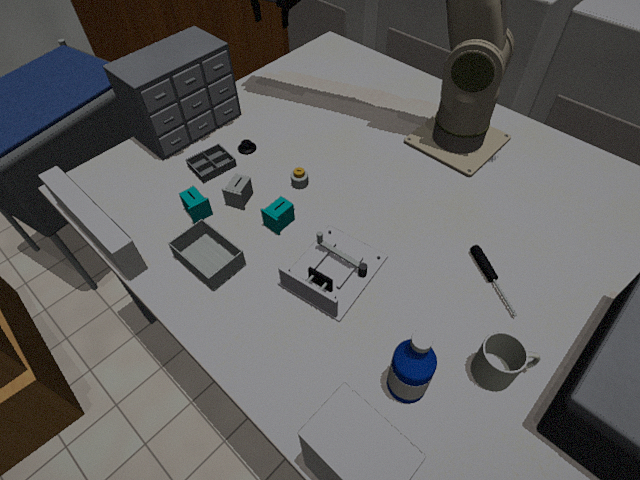

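The top view shows the chassis at about (300,243), with the keeper hinge at (273,257) and the knob at (326,252). There are three candidates for the acceptor: turquoise blocks at (385,249) and (464,198), and a bare steel block at (445,242). The steel one fits, because turquoise look-alikes are to be left alone. I'll confirm it in an enlarged crop.

```bash
cat > h.py <<'E'
import numpy as np,cv2
from bench import r
def ray(p,u,v):
    V=p["view"];R=V[:3,:3];c=-R.T@V[:3,3]
    d=R.T@np.array([(u-p["cx"])/p["fx"],-(v-p["cy"])/p["fy"],-1]);return c,d
def onz(p,u,v,z):
    c,d=ray(p,u,v);return c+d*(z-c[2])/d[2]
def proj(p,X):
    q=p["view"]@np.append(X,1);return np.array([p["cx"]+p["fx"]*q[0]/-q[2],p["cy"]-p["fy"]*q[1]/-q[2]])
E
python3 - <<'E'
import cv2
im=cv2.imread("pics/top0.png")
a=cv2.resize(im[180:300,250:350],None,fx=5,fy=5,interpolation=cv2.INTER_CUBIC)
b=cv2.resize(im[215:275,420:470],None,fx=5,fy=5,interpolation=cv2.INTER_CUBIC)
b=cv2.copyMakeBorder(b,0,300,0,0,cv2.BORDER_CONSTANT)
cv2.imwrite("pics/crop0.png",cv2.convertScaleAbs(cv2.hconcat([a,b]),alpha=1.3))
E
```

```text
(no output)
```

View pics/crop0.png

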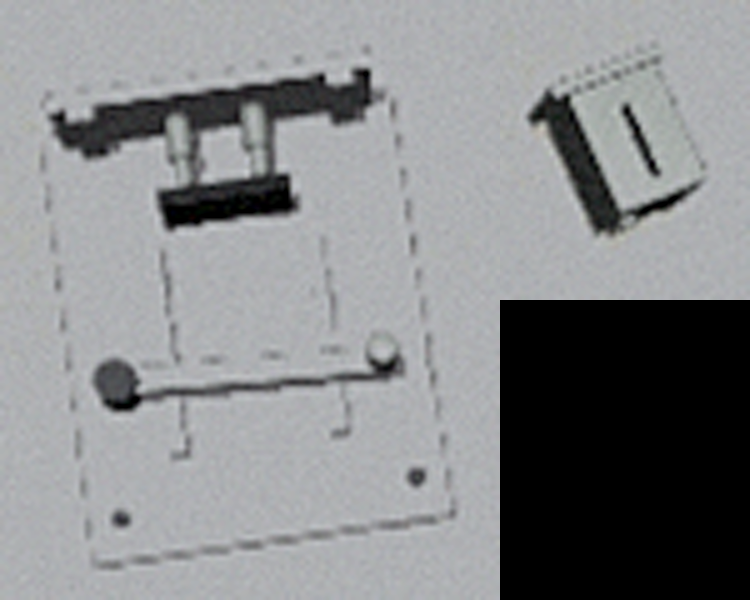

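The crop confirms it. The steel block has a slotted top, with its flange at the far end (crop 550–660, 45–95) and its coin plate at the near end (crop 615–705, 180–230). The keeper is nearly shut, with the dark hub at crop (115,380) and the knob at (383,347).

Run:
```python
from h import *
p=r.camera_params("top")
A=lambda u,v,z:onz(p,250+u/5,180+v/5,z)
B=lambda u,v,z:onz(p,420+(u-500)/5,215+v/5,z)
FL=A(95,565,.008);FR=A(455,515,.008);H=A(115,378,.04);K=A(383,347,.064)
PL=A(167,228,.010);PR=A(297,208,.010)
for n,x in dict(FL=FL,FR=FR,H=H,K=K,PL=PL,PR=PR).items():print(n,x.round(4))
for a,b in((FR,FL),(PR,PL)):d=b-a;print("yaw",np.arctan2(-d[0],d[1]),np.linalg.norm(d))
d=(FL-FR)[:2];yaw=np.arctan2(-d[0],d[1]);c,s=np.cos(yaw),np.sin(yaw);R=np.array([[c,-s],[s,c]])
print("origin:front",(FL+FR)[:2]/2+R@[.105,0],"hinge",H[:2]-R@[-.03,.062],"pad",(PL+PR)[:2]/2-R@[.045,0])
d=(K-H)[:2];print("keeper dir",np.arctan2(d[1],d[0]),"len",np.linalg.norm(d))
s0=B(625,105,.06);s1=B(657,172,.06);d=s0-s1;print("slot",s0,s1,np.arctan2(d[1],d[0]))
n0,n1=B(617,215,.06),B(706,178,.06);print("near",n0,n1,np.linalg.norm(n0-n1))
```

```text
FL [0.4798 0.1133 0.008 ]
FR [ 0.504  -0.0545  0.008 ]
H [0.5625 0.1027 0.04  ]
K [ 0.5727 -0.0207  0.064 ]
PL [0.641  0.0828 0.01  ]
PR [0.651  0.0209 0.01  ]
yaw 0.14356020069912503 0.16951603315131986
yaw 0.16067783656467907 0.06270205179714754
origin:front [0.59582793 0.04444361] hinge [0.6010597  0.04565139] pad [0.60147738 0.04540048]
keeper dir -1.4880541232064595 len 0.12385663014318744
slot [ 0.60565306 -0.28967687  0.06      ] [ 0.57464131 -0.30295674  0.06      ] 0.4045952253768616
near [ 0.55478904 -0.28417592  0.06      ] [ 0.57196123 -0.32494393  0.06      ] 0.04423702909323662
```

```bash
cat >> h.py <<'E'
from scipy.spatial.transform import Rotation as Ro
def yawq(y): # tool down, tool x at world yaw y
    return Ro.from_matrix(np.array([[np.cos(y),np.sin(y),0],[np.sin(y),-np.cos(y),0],[0,0,-1]]))
def rows(targets,start=None):
    s=r.read_state()
    P,R=(s["ee_pos"],Ro.from_quat(s["eef_rot"])) if start is None else (np.array(start[:3]),yawq(start[3]))
    for t in targets:
        d=R.inv().apply(np.array(t[:3])-P)*100;w=(R.inv()*yawq(t[3])).as_rotvec()
        print(np.round(np.r_[d,w],3).tolist())
E
python3 - <<'E'
from h import *
rows([(0.3,-.35,.22,.7),(.573,-.021,.12,1.2),(.573,-.021,.041,1.2)])
E
```

```text
[19.545, -20.716, 0.209, -0.001, -0.0, -0.429]
[54.654, -45.099, 10.236, -0.001, -0.001, -0.929]
[54.654, -45.09, 18.136, -0.001, -0.001, -0.929]
```

carry_out(steps=[[[19.5,-20.7,0.2,0,0,-0.43],[19.5,-20.7,0.2,0,0,-0.43],[19.5,-20.7,0.2,0,0,-0.43],[19.5,-20.7,0.2,0,0,-0.43],[19.5,-20.7,0.2,0,0,-0.43],[19.5,-20.7,0.2,0,0,-0.43],[19.5,-20.7,0.2,0,0,-0.43],[54.7,-45.1,8.2,0,0,-0.93],[54.7,-45.1,8.2,0,0,-0.93],[54.7,-45.1,8.2,0,0,-0.93],[54.7,-45.1,8.2,0,0,-0.93],[54.7,-45.1,8.2,0,0,-0.93],[54.7,-45.1,8.2,0,0,-0.93],[54.7,-45.1,8.2,0,0,-0.93],[54.7,-45.1,8.2,0,0,-0.93],[54.7,-45.1,8.2,0,0,-0.93],[54.7,-45.1,8.2,0,0,-0.93],[54.7,-45.1,8.2,0,0,-0.93],[54.7,-45.1,8.2,0,0,-0.93],[54.7,-45.1,8.2,0,0,-0.93]]], hand=-0.2)

```text
time: 1.77
ee_pos: [0.5735, -0.0201, 0.1397]
eef_rot: [0.824, 0.566, -0.0, -0.001]
ft_force: [-0.2, -1.0, -0.7]
width: 0.0521
grip_force: 0.0
```

Run:
```python
from h import *
s=r.read_state();print(s["time"],s["ee_pos"],s["eef_rot"],s["width"],s["joint_positions"])
p=r.camera_params("wrist");print(p)
im=r.camera("wrist");cv2.imwrite("pics/w1.png",im[:,:,::-1])
for n,X in dict(knob=(.573,-.021,.064),hub=(.5625,.1027,.04)).items():print(n,proj(p,X))
```

```text
1.7667 [ 0.57349975 -0.02010998  0.13972492] [ 8.24428037e-01  5.65966165e-01 -3.61380795e-04 -7.62331327e-04] 0.05206252203545328 [ 0.50307062  0.3562728  -0.66172859  1.6752597   0.23170427  1.19153304
 -0.58249842]
{'fx': 333.875620000575, 'fy': 333.875620000575, 'cx': 329.52657011197664, 'cy': 239.33346309898207, 'view': array([[ 0.9332882 , -0.35912138, -0.00223046, -0.54223587],
       [ 0.34425088,  0.89637717, -0.27928355, -0.16923519],
       [ 0.10229603,  0.2598842 ,  0.96020608, -0.36502386],
       [ 0.        ,  0.        ,  0.        ,  1.        ]])}
knob [329.44266353 250.90319431]
hub [254.82352092  94.29662874]
```

View pics/w1.png

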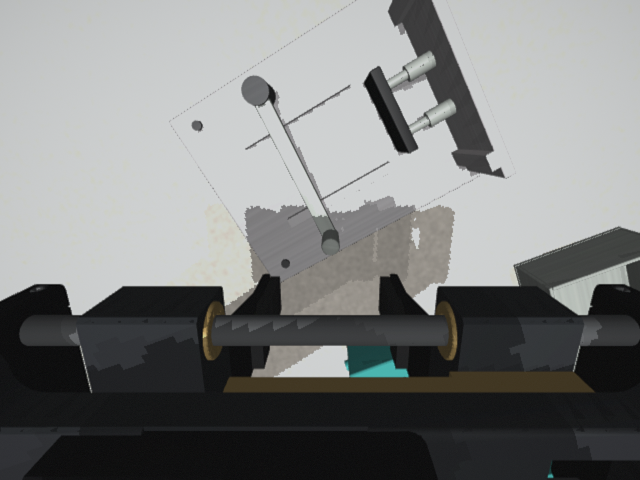

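The wrist view shows the knob top at about (331,238), the hub top at (257,91), and the pad front's top edge running from (376,68) to (411,152). I'll refine the positions from these.

Run:
```python
from h import *
p=r.camera_params("wrist")
K=onz(p,331,237,.064);H=onz(p,257,89,.04);print("K",K,"H",H,np.linalg.norm((K-H)[:2]),np.arctan2(*(K-H)[[1,0]]))
FL=onz(p,170,122,.008);print(FL)
# pad front bottom edge z=.010
a=onz(p,365,80,.010);b=onz(p,400,152,.010);print(a,b,np.linalg.norm(a-b))
# rail lines (tops z .018)
for l in(((246,149),(350,86)),((288,218),(389,162))):
    a=onz(p,*l[0],.018);b=onz(p,*l[1],.018);print("rail",a,b,np.arctan2(*(b-a)[[1,0]]),np.linalg.norm(a-b))
Hm=H[:2]
```

```text
K [ 0.57773949 -0.01301974  0.064     ] H [0.56547644 0.10377673 0.04      ] 0.11743848303429008 -1.4661845954785337
[0.48286858 0.11343621 0.008     ]
[0.64475947 0.08467952 0.01      ] [0.65380959 0.02136338 0.01      ] 0.06395966059629483
rail [0.53503112 0.07015227 0.018     ] [0.63120683 0.08393195 0.018     ] 0.1423076559631826 0.09715784453922902
rail [0.54441294 0.00429935 0.018     ] [0.64139967 0.01778727 0.018     ] 0.13818353156656496 0.09792012429268698
```

carry_out(steps=[[[0.2,0.2,4,0,0,0],[0.2,0.2,7,0,0,0],[0.2,0.2,9.8,0,0,0],[0.2,0.2,9.8,0,0,0],[0.2,0.2,9.8,0,0,0]]])

```text
time: 2.23
ee_pos: [0.5751, -0.0216, 0.0423]
eef_rot: [0.826, 0.564, -0.001, -0.0]
ft_force: [0.2, 0.0, 0.6]
width: 0.0525
grip_force: 0.0
```

carry_out(steps=[[[0,0,0,0,0,0],[0,0,0,0,0,0],[0,0,0,0,0,0],[0,0,0,0,0,0],[0,0,0,0,0,0],[0,0,0,0,0,0]]], hand=1, squeeze=8)

```text
time: 2.73
ee_pos: [0.5764, -0.0202, 0.043]
eef_rot: [0.825, 0.565, 0.0, 0.0]
ft_force: [-0.2, -0.1, -0.2]
width: 0.0199
grip_force: 0.0
```

Run:
```python
from h import *
s=r.read_state();print(s["time"],s["ee_pos"],s["ft_force"],s["width"],s["grip_force"])
H=np.array([.5645,.1031]);K=s["ee_pos"][:2];d=K-H;print(np.hypot(*d),np.arctan2(d[1],d[0]))
T=[]
for i in range(1,20):
    f=i/19;a=-1.475-2.25*f;T.append((*(H+.124*np.array([np.cos(a),np.sin(a)])),s["ee_pos"][2],1.2-1.2*f))
rows(T,(*(H+.124*np.array([np.cos(-1.475),np.sin(-1.475)])),s["ee_pos"][2],1.2))
```

```text
2.7333 [ 0.57644693 -0.02021531  0.043006  ] [-0.16760733 -0.05637795 -0.21752977] 0.019930209224104937 0.0
0.12389267174122326 -1.4742166135604817
[-0.581, -1.347, 0.0, 0.0, 0.0, 0.063]
[-1.0, -2.754, 0.0, 0.0, 0.0, 0.126]
[-1.249, -4.2, 0.0, 0.0, 0.0, 0.189]
[-1.325, -5.666, 0.0, 0.0, 0.0, 0.253]
[-1.228, -7.13, 0.0, 0.0, 0.0, 0.316]
[-0.958, -8.573, 0.0, 0.0, 0.0, 0.379]
[-0.52, -9.974, 0.0, 0.0, 0.0, 0.442]
[0.08, -11.313, 0.0, 0.0, 0.0, 0.505]
[0.835, -12.571, 0.0, 0.0, 0.0, 0.568]
[1.733, -13.732, 0.0, 0.0, 0.0, 0.632]
[2.761, -14.779, 0.0, 0.0, 0.0, 0.695]
[3.907, -15.697, 0.0, 0.0, 0.0, 0.758]
[5.152, -16.472, 0.0, 0.0, 0.0, 0.821]
[6.481, -17.096, 0.0, 0.0, 0.0, 0.884]
[7.874, -17.558, 0.0, 0.0, 0.0, 0.947]
[9.312, -17.852, 0.0, 0.0, 0.0, 1.011]
[10.774, -17.974, 0.0, 0.0, 0.0, 1.074]
[12.241, -17.923, 0.0, 0.0, 0.0, 1.137]
[13.691, -17.699, 0.0, 0.0, 0.0, 1.2]
```

carry_out(steps=[[[0,0,0,0,0,0],[0,0,0,0,0,0],[0,0,0,0,0,0],[0,0,0,0,0,0]]])

```text
time: 3.07
ee_pos: [0.5763, -0.0201, 0.0427]
eef_rot: [0.825, 0.565, 0.0, 0.0]
ft_force: [0.1, 0.5, 2.7]
width: 0.0134
grip_force: 8.0
```

carry_out(steps=[[[-0.6,-1.35,0,0,0,0.06],[-1.0,-2.75,0,0,0,0.13],[-1.25,-4.2,0,0,0,0.19],[-1.3,-5.65,0,0,0,0.25],[-1.25,-7.1,0,0,0,0.32],[-0.95,-8.6,0,0,0,0.38],[-0.5,-10.0,0,0,0,0.44],[0.1,-11.3,0,0,0,0.5],[0.85,-12.55,0,0,0,0.57],[1.75,-13.75,0,0,0,0.63],[2.75,-14.8,0,0,0,0.7],[3.9,-15.7,0,0,0,0.76],[5.15,-16.45,0,0,0,0.82],[6.5,-17.1,0,0,0,0.88],[7.85,-17.55,0,0,0,0.95],[9.3,-17.85,0,0,0,1.0],[10.75,-18,0,0,0,1.07],[12.25,-17.9,0,0,0,1.13],[13.2,-17.8,0,0,0,1.2],[13.2,-17.8,0,0,0,1.2]]])

```text
time: 4.73
ee_pos: [0.458, 0.1689, 0.0423]
eef_rot: [1.0, -0.0, -0.0, -0.0]
ft_force: [-1.7, 0.5, 1.1]
width: 0.0134
grip_force: 8.0
```

Run:
```python
from h import *
s=r.read_state();print(s["time"],s["ee_pos"],s["eef_rot"],s["ft_force"],s["width"],s["grip_force"],s["joint_positions"])
H=np.array([.5645,.1031]);K=s["ee_pos"][:2];d=K-H;a=np.arctan2(d[1],d[0]);print(np.hypot(*d),a,"keeper",.142-np.pi/2-a+2*np.pi)
```

```text
4.7333 [0.45796528 0.16890262 0.04226252] [ 9.99999866e-01 -2.80998674e-04 -2.13710742e-04 -3.79652496e-04] [-1.70478811  0.47847891  1.11079814] 0.013365975771174798 8.001671227393672 [ 0.11059983  0.2853753  -0.61533331  1.98069015  0.20217551  0.93564433
 -2.17779213]
0.12521832949549558 2.5882863599797146 keeper 2.2661026204049755
```

carry_out(steps=[[[0,0,0,0,0,0],[0,0,0,0,0,0],[0,0,0,0,0,0],[0,0,0,0,0,0],[0,0,-6,0,0,0],[0,0,-12,0,0,0],[0,0,-13,0,0,0],[0,0,-13,0,0,0]]], hand=-1)

```text
time: 5.4
ee_pos: [0.4609, 0.1683, 0.1796]
eef_rot: [1.0, 0.001, 0.005, -0.001]
ft_force: [0.9, -0.7, 0.6]
width: 0.0592
grip_force: 0.0
```

Run:
```python
from h import *
s=r.read_state();print(s["width"])
rows([(.592,-.294,.175,.40)])
```

```text
0.05919569719170026
[13.042, 46.253, 0.494, -0.0, -0.01, -0.399]
```

carry_out(steps=[[[13,46.2,0.5,0,0,-0.4],[13,46.2,0.5,0,0,-0.4],[13,46.2,0.5,0,0,-0.4],[13,46.2,0.5,0,0,-0.4],[13,46.2,0.5,0,0,-0.4],[13,46.2,0.5,0,0,-0.4],[13,46.2,0.5,0,0,-0.4],[13,46.2,0.5,0,0,-0.4],[13,46.2,0.5,0,0,-0.4],[13,46.2,0.5,0,0,-0.4],[13,46.2,0.5,0,0,-0.4],[13,46.2,0.5,0,0,-0.4],[13,46.2,0.5,0,0,-0.4],[13,46.2,0.5,0,0,-0.4],[13,46.2,0.5,0,0,-0.4],[13,46.2,0.5,0,0,-0.4],[13,46.2,0.5,0,0,-0.4]]])

```text
time: 6.82
ee_pos: [0.5886, -0.2932, 0.168]
eef_rot: [0.98, 0.2, 0.0, -0.0]
ft_force: [0.3, -0.1, 0.3]
width: 0.0867
grip_force: 0.0
```

Run:
```python
from h import *
s=r.read_state();print(s["ee_pos"],s["eef_rot"],s["width"],s["joint_positions"])
p=r.camera_params("wrist");np.save("p2.npy",p)
cv2.imwrite("pics/w2.png",r.camera("wrist")[:,:,::-1])
c,t=np.array([.592,-.294,.06]),.4
for x,y in((-33,22),(-33,-22),(33,28),(33,-28)):print(proj(p,c+np.array([x*np.cos(t)-y*np.sin(t),x*np.sin(t)+y*np.cos(t),0])/1000).round())
p=r.camera_params("top");cv2.imwrite("pics/t2.png",r.camera("top")[:,:,::-1])
```

```text
[ 0.58857175 -0.29318556  0.16797546] [ 9.79776833e-01  2.00093227e-01  2.40256115e-04 -1.36348890e-05] 0.08671880815159444 [ 0.63268764  0.45557159 -0.32728062  1.42459701  0.14766827  1.28517986
 -0.87294536]
[307. 271.]
[358. 271.]
[298. 195.]
[367. 195.]
```

View pics/w2.png

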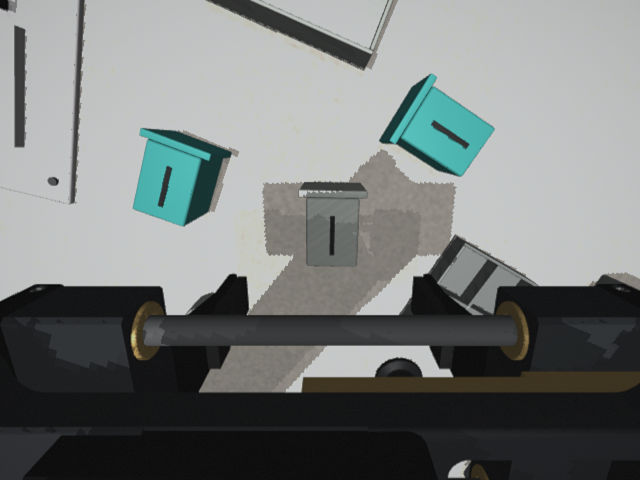

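The steel acceptor lies between the fingers, with its near top edge at (307–358, 266) and its flange top edge at (299–367, 193). Its yaw already matches the tool, and it needs a shift of about 6 mm in x and 2 mm in y. The turquoise blocks at (175,175) and (440,125) are clear of the fingers.

carry_out(steps=[[[0.6,0.2,4,0,0,0],[0.6,0.2,8,0,0,0],[0.6,0.2,11,0,0,0],[0.6,0.2,13,0,0,0],[0.6,0.2,14.4,0,0,0],[0.6,0.2,14.9,0,0,0],[0.6,0.2,14.9,0,0,0],[0.6,0.2,14.9,0,0,0]]])

```text
time: 7.58
ee_pos: [0.5956, -0.2944, 0.02]
eef_rot: [0.98, 0.199, 0.001, 0.001]
ft_force: [0.5, -0.7, 0.5]
width: 0.087
grip_force: 0.0
```

carry_out(steps=[[[0,0,0,0,0,0],[0,0,0,0,0,0],[0,0,0,0,0,0],[0,0,0,0,0,0],[0,0,0,0,0,0],[0,0,0,0,0,0],[0,0,0,0,0,0],[0,0,0,0,0,0],[0,0,0,0,0,0],[0,0,0,0,0,0]]], hand=1, squeeze=45)

```text
time: 8.42
ee_pos: [0.5946, -0.294, 0.0186]
eef_rot: [0.98, 0.199, -0.0, -0.0]
ft_force: [-0.7, 2.1, 1.4]
width: 0.0438
grip_force: 45.0
```

carry_out(steps=[[[0,0,-2,0,0,0],[0,0,-5,0,0,0],[0,0,-8,0,0,0],[0,0,-10,0,0,0],[0,0,-10,0,0,0],[0,0,-10,0,0,0]]])

```text
time: 8.92
ee_pos: [0.5949, -0.2944, 0.1188]
eef_rot: [0.98, 0.199, 0.0, 0.001]
ft_force: [0.1, 0.1, -4.3]
width: 0.0437
grip_force: 45.0
```

Run:
```python
from h import *
rows([(.593,.0446,.12,.142)],(.5946,-.294,.1186,.40))
```

```text
[13.038, -31.249, -0.14, 0.0, 0.0, 0.258]
```

carry_out(steps=[[[1,-2.5,0,0,0,0.03],[2,-5,0,0,0,0.06],[3.3,-8,0,0,0,0.1],[4.6,-11,0,0,0,0.13],[6,-14.5,0,0,0,0.17],[7.5,-18,0,0,0,0.2],[9,-21.5,0,0,0,0.23],[10.3,-24.5,0,0,0,0.26],[11.3,-27,0,0,0,0.26],[12.2,-29.2,0,0,0,0.26],[12.8,-30.6,0,0,0,0.26],[13,-31.2,0,0,0,0.26],[13,-31.2,0,0,0,0.26],[13,-31.2,0,0,0,0.26],[13,-31.2,0,0,0,0.26]]])

```text
time: 10.17
ee_pos: [0.5924, 0.0417, 0.1177]
eef_rot: [0.998, 0.069, -0.001, 0.0]
ft_force: [-0.8, -0.5, -3.0]
width: 0.044
grip_force: 45.0
```

Run:
```python
from h import *
s=r.read_state();print(s["ee_pos"],s["eef_rot"],s["ft_force"],s["width"])
p=r.camera_params("wrist")
w=r.camera("wrist")[:,:,::-1];cv2.imwrite("pics/w3.png",w)
R=lambda x,y,z:np.array([.603+x*np.cos(.142)-y*np.sin(.142),.046+x*np.sin(.142)+y*np.cos(.142),z])
for n,X in dict(padL=(.045,.031,.054),padR=(.045,-.031,.054),rL=(.035,.034,.018),rR=(.035,-.034,.018),rL2=(-.065,.034,.018),rR2=(-.065,-.034,.018),hub=(-.03,.062,.04),accFl=(.023,.028,.160),accFr=(.023,-.028,.16)).items():print(n,proj(p,R(*X)).round(1))
cv2.imwrite("pics/t3.png",r.camera("top")[:,:,::-1])
```

```text
[0.59244823 0.04171335 0.11773978] [ 9.97598718e-01  6.92548995e-02 -5.65148365e-04  4.87453463e-04] [-0.84431792 -0.46058591 -2.98779848] 0.044037496625174595
padL [279.2 175. ]
padR [372.1 174.7]
rL [282.7 183.5]
rR [369.9 183.3]
rL2 [287.6 300.1]
rR2 [366.3 299.9]
hub [246.1 272. ]
accFl [249.6 260.3]
accFr [396.4 259.8]
```

View pics/w3.png

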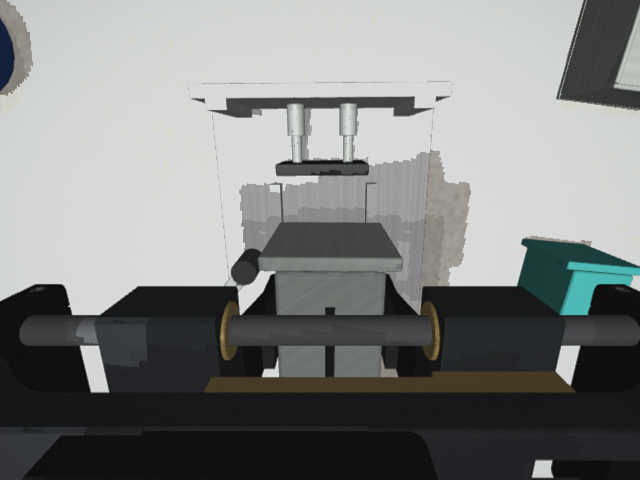

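The pad centre is at about column 322, the rail ends are at 282 and 366, and the held flange's top edge runs from 259 to 402 (centre 330). So the acceptor needs about 5 mm more towards chassis +y. The hub at (247,265) is clear and the keeper is out of the way.

carry_out(steps=[[[0,-0.45,0,0,0,0],[0,-0.45,2,0,0,0],[0,-0.45,4,0,0,0],[0,-0.45,6,0,0,0],[0,-0.45,7,0,0,0],[0,-0.45,7,0,0,0],[0,-0.45,7,0,0,0],[0,-0.45,7,0,0,0]]])

```text
time: 10.93
ee_pos: [0.5929, 0.0484, 0.0498]
eef_rot: [0.998, 0.07, 0.001, -0.0]
ft_force: [-0.0, 0.1, -2.5]
width: 0.044
grip_force: 45.0
```

Run:
```python
from h import *
s=r.read_state();print(s["ee_pos"],s["eef_rot"],s["ft_force"],s["width"])
p=r.camera_params("wrist");print(p)
w=r.camera("wrist")[:,:,::-1];cv2.imwrite("pics/w4.png",w)
c=cv2.resize(w[90:340,200:460],None,fx=2.3,fy=2.3,interpolation=cv2.INTER_CUBIC);cv2.imwrite("pics/w4c.png",c)
```

```text
[0.59289848 0.04840749 0.04984697] [ 9.97525816e-01  7.02951059e-02  9.19412877e-04 -1.13893922e-05] [-0.04388072  0.08193869 -2.51678031] 0.04400244556257728
{'fx': 333.875620000575, 'fy': 333.875620000575, 'cx': 329.52657011197664, 'cy': 239.33346309898207, 'view': array([[ 1.40457195e-01, -9.90086390e-01, -8.46242557e-04,
        -3.49471495e-02],
       [ 9.50874539e-01,  1.35132522e-01, -2.78526143e-01,
        -5.85099261e-01],
       [ 2.75879298e-01,  3.83163302e-02,  9.60428275e-01,
        -3.90780158e-01],
       [ 0.00000000e+00,  0.00000000e+00,  0.00000000e+00,
         1.00000000e+00]])}
```

View pics/w4c.png

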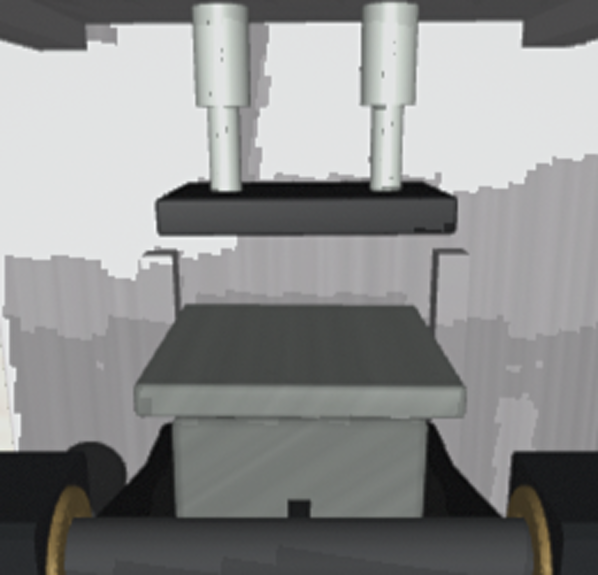

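The crop shows the flange's top front edge from crop (135,385) to (466,385), the pad top's front edge from (157,234) to (456,234), and the rail inner edges at columns 180 and 433. Everything looks parallel.

Run:
```python
from h import *
p=r.camera_params("wrist");s=r.read_state();T=s["ee_pos"];t=.142
C=lambda u,v,z:(lambda d:np.array([d[0]*np.cos(t)+d[1]*np.sin(t),-d[0]*np.sin(t)+d[1]*np.cos(t)])*1000)(onz(p,200+u/2.3,90+v/2.3,z)-T)
for n,a in dict(fl=(135,385,.0912),fr=(466,385,.0912),pl=(157,234,.054),pr=(456,234,.054),rl=(179,252,.018),rr=(434,252,.018)).items():print(n,C(*a).round(1))
print(2*np.arctan2(s["eef_rot"][1],s["eef_rot"][0]),T)
```

```text
fl [34.6 27.6]
fr [ 34.5 -27.7]
pl [54.5 29.4]
pr [ 54.5 -32.3]
rl [44.9 30.7]
rr [ 44.8 -34.3]
0.14062519146254854 [0.59302019 0.04837568 0.05000505]
```

carry_out(steps=[[[0,0.15,0.5,0,0,0],[0,0.15,1,0,0,0],[0,0.15,1.5,0,0,0],[0,0.15,1.9,0,0,0],[0,0.15,2.2,0,0,0],[0,0.15,2.2,0,0,0],[0,0.15,2.2,0,0,0],[0,0.15,2.2,0,0,0]]])

```text
time: 11.65
ee_pos: [0.5922, 0.0468, 0.0265]
eef_rot: [0.998, 0.07, -0.0, 0.0]
ft_force: [-0.2, -0.6, -0.2]
width: 0.0435
grip_force: 45.0
```

```bash
cat > f.py <<'E'
from h import *
F=[]
for i in range(6):
    r.camera("top");s=r.read_state();F.append(np.r_[s["ft_force"],s["ee_pos"]])
F=np.mean(F,0);t=.142
print("t",s["time"],"F chassis",F[0]*np.cos(t)+F[1]*np.sin(t),-F[0]*np.sin(t)+F[1]*np.cos(t),F[2],"pos",F[3:].round(4),s["grip_force"])
E
python3 f.py
```

```text
t 11.95 F chassis -1.5217903776946216 0.4111298958048146 -0.6328071593125886 pos [0.5922 0.0468 0.0265] 44.966982482001185
```

The underside is just touching the base plate, so I'll raise it 1 mm and then approach the pad slowly.

carry_out(steps=[[[0,0,-0.1,0,0,0],[0.3,0,-0.1,0,0,0],[0.6,0,-0.1,0,0,0],[0.9,0,-0.1,0,0,0],[1.2,0,-0.1,0,0,0],[1.5,0,-0.1,0,0,0],[1.8,0,-0.1,0,0,0],[2.0,0,-0.1,0,0,0],[2.2,0,-0.1,0,0,0],[2.4,0,-0.1,0,0,0],[2.4,0,-0.1,0,0,0],[2.4,0,-0.1,0,0,0]]])

```text
time: 12.95
ee_pos: [0.6156, 0.0501, 0.0274]
eef_rot: [0.998, 0.07, -0.0, 0.0]
ft_force: [-2.4, -0.5, -2.1]
width: 0.0439
grip_force: 45.0
```

```bash
python3 f.py
```

```text
t 13.25 F chassis -2.732550262043122 0.3556088201840333 -2.7669411180226375 pos [0.6156 0.0501 0.0274] 44.96065207757056
```

carry_out(steps=[[[0.15,0,0,0,0,0],[0.3,0,0,0,0,0],[0.45,0,0,0,0,0],[0.6,0,0,0,0,0],[0.7,0,0,0,0,0],[0.8,0,0,0,0,0],[0.8,0,0,0,0,0],[0.8,0,0,0,0,0],[0.8,0,0,0,0,0]]])

```text
time: 14.0
ee_pos: [0.623, 0.0512, 0.0274]
eef_rot: [0.998, 0.07, -0.001, 0.0]
ft_force: [-8.1, -0.8, 1.0]
width: 0.0436
grip_force: 45.0
```

```bash
python3 f.py
python3 - <<'E'
from h import *
w=r.camera("wrist")[:,:,::-1];t=r.camera("top")[:,:,::-1]
c=cv2.resize(w[90:340,200:460],None,fx=1.6,fy=1.6);d=cv2.resize(t[180:300,240:340],(333,400),interpolation=cv2.INTER_CUBIC)
cv2.imwrite("pics/fin.png",cv2.hconcat([c,d]))
E
```

```text
t 14.3 F chassis -8.87772050200101 0.1944585966084713 1.3175743983364392 pos [0.623  0.0512 0.0274] 44.9522147141397
```

View pics/fin.png

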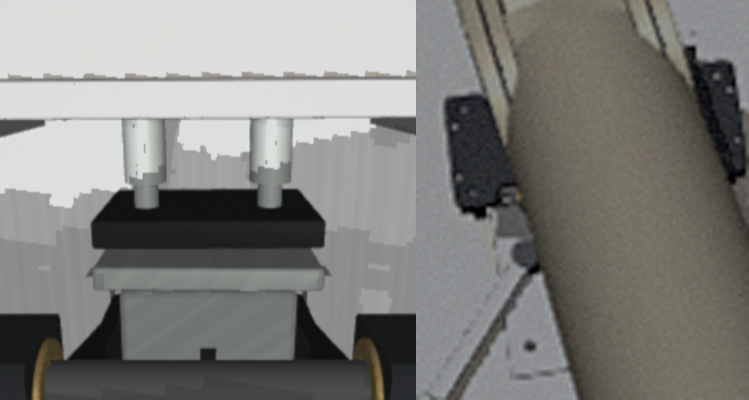

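The flange (crop 93–325) sits square against the pad (92–324) with no gap, and the keeper points well clear. The push reads 8.9 N, so I'll add about 1 mm.

carry_out(steps=[[[0.05,0,0,0,0,0],[0.12,0,0,0,0,0],[0.12,0,0,0,0,0],[0.12,0,0,0,0,0],[0.12,0,0,0,0,0],[0.12,0,0,0,0,0],[0.12,0,0,0,0,0],[0.12,0,0,0,0,0],[0.12,0,0,0,0,0],[0.12,0,0,0,0,0]]])

```text
time: 15.23
ee_pos: [0.624, 0.0514, 0.0274]
eef_rot: [0.998, 0.07, -0.001, 0.0]
ft_force: [-9.6, -0.8, 3.3]
width: 0.0439
grip_force: 45.0
```

```bash
python3 f.py; python3 -c "
from bench import r
print(r.close_job())"
```

```text
t 15.5333 F chassis -9.579214485727329 -0.031146957138106002 1.4700551568583125 pos [0.624  0.0513 0.0274] 44.95136649347842
the job is handed in; nothing more can be done
None
```

I handed the job in at about 15.5 s with the keeper swung open to about 2.27 rad and the acceptor held flange-first and square on the pad at about 9.6 N by the wrist force sensor; the hand-in call returned no verdict.

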